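# Unlock the drug box and hold the key turned

### The job

Take the key with the rectangular head out of the key rest (leave the round-headed one where it is) and ease it straight down into the lock on top of the steel drug box, wiggling it a little where the sprung pins catch, until its shoulder sits on the lock. Then turn it clockwise about a quarter turn to the stop and finish while still gripping it, holding it turned against the lock's spring so that the bolt stays drawn. Do not knock the other things about.

Things in the scene. Friction and masses are not known exactly. Their poses are not given: they have to be found in the camera images.
- key_head (a point): Centre of the right key's head: black rectangular slab 10 (x) x 30 (y) x 36 mm tall (z), gripped across its 10 mm. Key stands tip down in either pocket of the rest, z up. Below: steel shoulder 14 x 28 mm (18 to 22 mm below this point), then a flat blade 4 mm thick (x), 16 wide (y), 34 long, alike both ways round; its last 9 mm taper to 6 mm wide. 45 g.
- key_tip (a point): Centre of the blade's tip end of that key, on its middle line, 56 mm below key_head; same axes.
- other_head (a point): Centre of the head of the other key, which must stay in its pocket: a round black ring, 35 mm across and 9 mm thick, on a thin round stem. Same shoulder and same stance as the right key.
- key_rest: Aluminium block fixed on the worktop, 44 mm (x) x 116 mm (y) x 40 mm tall, origin under its centre. Two pockets 7 x 19 mm, 36 mm deep, open at the top, 28 mm either side of its centre along its y; the keys' shoulders rest on its top.
- lock_mouth (a point): Centre of the keyway mouth, on the round lock face (34 mm, in a collar) on the box's lid, 89 mm above the worktop; turns with the plug. Keyway: 18 mm along x, 6 along y, 40 deep (-z), with a 2 mm funnel edge: the key's y goes along this x, either way round. Sprung sticky pins 14 and 23 mm down need 5 to 15 N of push; if caught, ease off, rock, push again. Home: shoulder on the face, tip 34 mm below it.
- lock_plug (a joint): Turn of the lock plug, rad: 0 locked, grows clockwise seen from above, firm stop at 1.45 (83 degrees). A spring turns it back (0.03 N m at 0, 0.10 at the stop). The key has about 0.13 rad of play in the keyway, so the hand turns that much further than the plug. It also draws the steel bolt on the lid.
- drug_box: Grey steel box fixed on the worktop, 154 mm (x) x 134 mm (y) x 80 mm to the top of its lid, origin under its centre; the lock is at the middle of the lid; a bolt and a keeper up to 16 mm above the lid lie between the lock and the box's front (-x) edge.
- cup_stack0: Bystander: stack of white cups, 74 mm across, 84 mm tall, origin under its centre.
- drop_bottle0: Bystander: small dropper bottle, 26 mm across, 68 mm tall, origin under its centre.
- gauze_pack: Bystander: carton 94 x 62 x 36 mm, origin under its centre.
- tape_1: Bystander: roll of tape, 98 mm across, 25 mm tall, origin under its centre.

How it is judged:
On the way, in this order (a step that is already met when the one before it is completed fails the run):
1. the rectangular-headed key is lifted clear of the rest in the gripper (height (world z) of key_tip above 0.06 m and contact force between the fingers and box_key above 0.5 N), for 0.2 s.
2. the key is fully home in the lock before it is turned (z of key_tip in the frame of lock_mouth below -0.031 m and horizontal distance between key_tip and lock_mouth below 0.005 m and value of joint lock_plug below 0.6 rad), for 0.1 s.
At the end, for the whole second after the job is handed in: Rectangular-headed key at least 30 of 34 mm deep in the lock, upright within 0.15 rad, centred within 5 mm; the gripper (over 1 N on the key) holds the plug above 1.25 rad (72 degrees) against its spring; the round-headed key is still in its rest (value of joint lock_plug above 1.25 rad and z of key_tip in the frame of lock_mouth below -0.03 m and horizontal distance between key_tip and lock_mouth below 0.005 m and angle between key_head's own z axis and vertical below 0.15 rad and contact force between the fingers and box_key above 1 N and distance between other_head and key_rest below 0.085 m); the arm keeps its last pose, push and grip.
It fails at once if the round-headed key is pulled out or pushed about by more than 20 mm (distance of other_head from where it was at the start of the episode above 0.02 m).
It fails at once if a bystander (cups, bottle, gauze, tape) is moved by more than 30 mm (distance of any of cup_stack0, drop_bottle0, gauze_pack, tape_1 from where it was at the start of the episode above 0.03 m).
It also fails if it takes over 54 s, if anything falls off the work surface, if the arm or the gripper's body presses on something with over 40 N, if the wrist force passes 120 N, or if a joint passes its speed limit or range.

### The arm

A 7-joint arm with a two-finger parallel gripper is mounted at the origin on a cart in front of the work surface, level with it; the furniture and walls round the work are solid. World frame = base frame: x ahead of the robot, y to its left, z up, the work surface at z = 0. Lengths are in m, angles in rad, forces in N, time in s.
With the tool pointing down it reaches from about 0.4 to 0.85 m from the base axis. Payload 4.5 kg.
Tool frame: the origin (TCP) lies at the very end of the fingers, on their centre line; the grasp point (between the pads) lies 19 mm behind it (r.pinch_z is the distance from the TCP to the grasp point, in m); z points along the fingers, y is the line along which they close (so a half turn about z gives the same grasp; the last joint's range is limited). The gripper opens to 88 mm and grips with 3 to 60 N. Pads are 18 mm wide; open, the fingers measure 123 mm over their backs; the gripper's body (75 mm by 187 mm) begins 45 mm behind the grasp point.
Start: joints at [-1.084, 0.689, -0.195, 1.565, 0.157, 0.902, -0.215], TCP at [0.273, 0.562, 0.239] pointing down, gripper open.
Joint ranges: [-3.01, 3.01], [-0.46, 2.08], [-1.47, 1.51], [0.13, 2.56], [-1, 4.14], [0.04, 2.09], [-2.66, 2.66]. Speed limits (rad/s): [2.57, 2.57, 3.14, 3.14, 3.14, 3.14, 3.14].

### API

Orientations are given as a unit quaternion [x, y, z, w].
In Python, from plant import r, cams gives the robot as it stands.
- The arm moves only by the shell command python3 -m pendant 'ROWS' [FORCE]. ROWS is JSON, a list of rows, each a list of 3 entries, a list of its own where there are three numbers: the closure, from -1 (fully open) to 1 (shut), then the shift along the tool's x, y, z in mm, then the turn, a rotation vector about the tool's x, y, z in degrees. A call has 1 to 8 rows; each row shifts and turns the commanded pose from where the row before left it, along the tool's axes as they then stand; what a row does not reach is not made up. A row lasts 1/8 s, in which the tool goes at most 62.5 mm and 10.7 degrees, less where a joint would pass 70% of its speed; a pose out of reach is approached as far as the arm can. A call with a gripper value outside its range is refused whole. The fingers move at their own pace and stop on an object; FORCE is the grip in N (left out, the last holds). Time passes only in rows, so rows that do not move let the fingers close. It gives the time, the measured TCP pose, the force, the opening and the grip force at its end, in the units of the state.
- r.get_state(): the state, without advancing time (a new reading comes with each control period).
- cams.snapshot(name): name is "side" or "top"; returns a dict with "img" (480x640x3 uint8, red, green, blue), "camera_matrix" (3x3 intrinsics, pixels), "camera_from_world" (4x4, takes a point from world to camera coordinates). Camera axes: x right, y up, looking along -z (the intrinsics and any distortion apply to the point x, -y, -z); pixel columns grow to the right and rows downward; lengths in m; the calibration is good to about 2 mm. A picture is of the moment at which its call begins. There is no depth.
- r.finish_job(): hands the job in; it is judged then, once.
The state is a dict: "clock": time; "q": joint angles; "qd": joint speeds; "joint_torque": joint torques, N m; "tool_pos": TCP position; "eef_rot": TCP orientation; "contact_force": force on the tool from outside, world axes, zero at the start; "moment": the same for the moment, N m; "opening": opening from 0.0 (shut) to 1.0 (fully open); "finger_force": force on a finger pad.
Only numpy, scipy, OpenCV 4.12 (cv2) and the standard library are available. Lean on these libraries where they do the work, as an engineer would, in place of code of your own. Each camera call takes 0.05 s, during which the arm holds its last target. There are 200 camera calls.

## Working session

There is one attempt and no reset: what is moved stays moved. The work goes in short steps, Python scripts to look and compute and a shell command to move; the robot and the scene stay as the last step left them, time stands still between calls to the robot, and variables do not carry over. Pictures are saved under pics/ and viewed, at most 10 in all, crops included, and the job is handed in when it is done.

```bash
ls; mkdir -p pics
python3 - <<'E'
from plant import r,cams
import cv2,numpy as np
for n in("top","side"):
    s=cams.snapshot(n);cv2.imwrite(f"pics/{n}0.png",s["img"][:,:,::-1])
    np.savez(f"{n}.npz",K=s["camera_matrix"],T=s["camera_from_world"]);print(s["camera_matrix"],s["camera_from_world"],[k for k in s])
st=r.get_state();print({k:np.round(v,3).tolist() for k,v in st.items()},r.pinch_z)
E
```

```text
pics
[[543.68848292   0.         306.8280032 ]
 [  0.         543.68848292 230.42964513]
 [  0.           0.           1.        ]] [[ 0.02081264 -0.9997294   0.0103903  -0.04108889]
 [ 0.99570272  0.02166458  0.09003746 -0.48306839]
 [-0.0902382   0.00847173  0.99588418 -1.37003597]
 [ 0.          0.          0.          1.        ]] ['img', 'camera_matrix', 'camera_from_world']
[[609.07216944   0.         318.43344326]
 [  0.         609.07216944 237.03629013]
 [  0.           0.           1.        ]] [[ 0.57364336 -0.81896042  0.01539867 -0.2941465 ]
 [ 0.65972292  0.47308415  0.58391528 -0.35664828]
 [-0.48548837 -0.32480027  0.81166854 -1.35952711]
 [ 0.          0.          0.          1.        ]] ['img', 'camera_matrix', 'camera_from_world']
{'clock': 0.1, 'q': [-1.084, 0.69, -0.194, 1.566, 0.157, 0.902, -0.215], 'qd': [-0.001, -0.002, -0.002, -0.003, -0.002, 0.001, -0.0], 'joint_torque': [-0.003, -52.851, -1.272, -15.384, -0.053, 0.002, 0.0], 'tool_pos': [0.273, 0.562, 0.238], 'eef_rot': [0.224, 0.974, -0.001, -0.0], 'contact_force': [0.202, 0.467, 0.216], 'moment': [-0.019, 0.001, -0.01], 'finger_force': 0.0, 'opening': 1.0} 0.0187
```

View pics/top0.png

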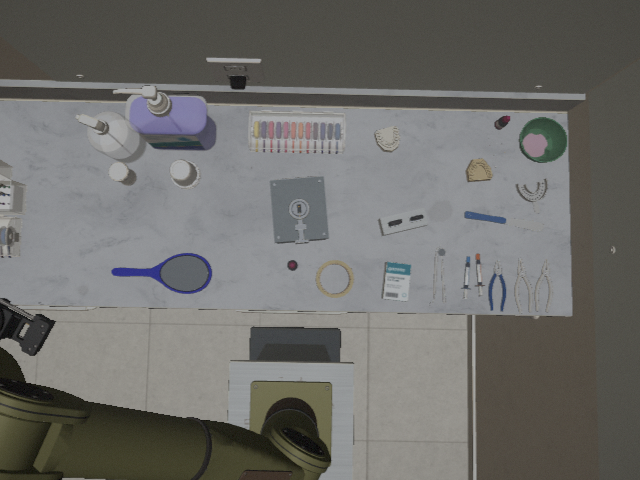

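View pics/side0.png

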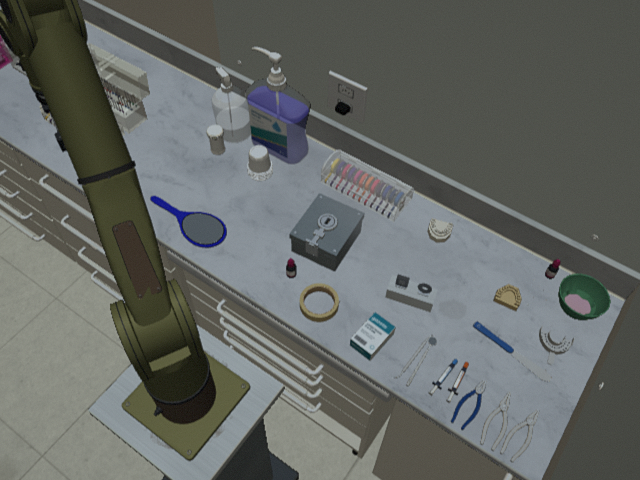

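The box is at top (300,210) with its lock at (298,208). The rest is at top (404,221). In the side view the rectangular head is the left key (402,281) and the ring is on the right (425,288). I'll enlarge both views.

Run:
```python
import cv2,numpy as np
a=cv2.imread("pics/top0.png");b=cv2.imread("pics/side0.png")
z=lambda im,x,y,w,h:cv2.resize(im[y:y+h,x:x+w],None,fx=5,fy=5,interpolation=cv2.INTER_CUBIC)
A=np.hstack([z(a,260,170,80,60),z(a,370,195,80,60)])
B=np.hstack([z(b,285,190,80,60),z(b,375,260,80,60)])
cv2.imwrite("pics/c.png",np.vstack([A,B]))
```

```text
(no output)
```

View pics/c.png

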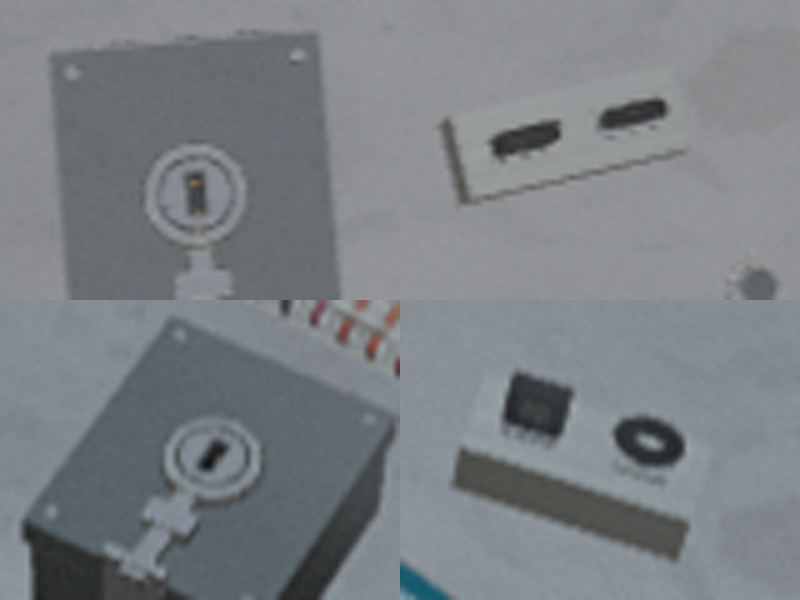

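```bash
cat > h.py <<'E'
import cv2,numpy as np
def ray(n,u,v,z):
    d=np.load(n+".npz");K,T=d["K"],d["T"];R,t=T[:3,:3],T[:3,3]
    c=np.linalg.solve(K,[u,v,1.]);w=R.T@(c*[1,-1,-1]);o=-R.T@t
    return o+w*(z-o[2])/w[2]
def blobs(img,roi,lo,hi,amin=20):
    x,y,w,h=roi;g=cv2.cvtColor(img[y:y+h,x:x+w],cv2.COLOR_BGR2GRAY);g=cv2.resize(g,None,fx=4,fy=4,interpolation=cv2.INTER_CUBIC)
    m=((g>=lo)&(g<hi)).astype(np.uint8)
    out=[]
    for c in cv2.findContours(m,cv2.RETR_EXTERNAL,cv2.CHAIN_APPROX_NONE)[0]:
        M=cv2.moments(c)
        if M["m00"]<amin*16:continue
        f=lambda p:((np.array(p)+.5)/4-.5+[x,y])
        out.append((M["m00"]/16,f([M["m10"]/M["m00"],M["m01"]/M["m00"]]),f(cv2.boxPoints(cv2.minAreaRect(c)))))
    return out
E
python3 - <<'E'
from h import *
a=cv2.imread("pics/top0.png");b=cv2.imread("pics/side0.png")
def yaw(n,bx,z):
    P=np.array([ray(n,*p,z)[:2] for p in bx]);e=[P[1]-P[0],P[2]-P[1]];
    return [(round(np.linalg.norm(v)*1e3,1),round(np.degrees(np.arctan2(v[1],v[0]))%180,1)) for v in e],P.mean(0).round(4)
for n,im,roi,z,lo,hi in(("top",a,(378,205,50,30),.062,0,85),("side",b,(390,268,50,32),.062,0,85),("top",a,(292,198,15,20),.089,0,85),("side",b,(318,212,20,20),.089,0,85),("top",a,(372,202,60,40),.04,150,256),("top",a,(262,170,75,80),.08,85,135)):
    for A,c,bx in blobs(im,roi,lo,hi):print(n,z,round(A),c.round(1),ray(n,*c,z).round(4),yaw(n,bx,z))
g=cv2.cvtColor(a,cv2.COLOR_BGR2GRAY);print(g[215,375:435:3],g[185,262:335:4])
E
```

```text
top 0.062 52 [394.7 222.3] [ 0.5053 -0.2491  0.062 ] ([(np.float64(34.2), np.float64(105.3)), (np.float64(11.2), np.float64(14.3))], array([ 0.5052, -0.2492]))
top 0.062 43 [416.3 217.3] [ 0.519 -0.303  0.062] ([(np.float64(33.2), np.float64(106.5)), (np.float64(10.0), np.float64(15.4))], array([ 0.519 , -0.3027]))
side 0.062 108 [398.6 296.4] [ 0.4629 -0.2664  0.062 ] ([(np.float64(20.2), np.float64(16.7)), (np.float64(64.3), np.float64(105.7))], array([ 0.463 , -0.2747]))
side 0.062 96 [424.4 287.9] [ 0.5193 -0.3049  0.062 ] ([(np.float64(26.1), np.float64(7.4)), (np.float64(33.3), np.float64(93.6))], array([ 0.519 , -0.3047]))
side 0.062 116 [401.9 280.7] [ 0.5053 -0.2506  0.062 ] ([(np.float64(30.4), np.float64(17.4)), (np.float64(29.7), np.float64(106.5))], array([ 0.5052, -0.2506]))
top 0.04 562 [400.3 221. ] [ 0.5114 -0.267   0.04  ] ([(np.float64(114.7), np.float64(104.5)), (np.float64(43.9), np.float64(13.3))], array([ 0.5132, -0.2763]))
top 0.08 3568 [298.8 209.7] [ 0.5294 -0.0094  0.08  ] ([(np.float64(138.7), np.float64(96.4)), (np.float64(167.8), np.float64(6.0))], array([ 0.5289, -0.0092]))
[148 148 146 145 146 150 154 156 153 152 153 151 149 147  89  53 132 148
 139 138] [143 143 118 137 109 107 111 109 107 107 105 109 105 108 107 108 144 144
 149]
```

Run:
```python
from h import *
a=cv2.imread("pics/top0.png");b=cv2.imread("pics/side0.png")
for n,im,roi in(("top",a,(292,200,14,16)),("side",b,(319,213,18,17))):
    for lo in(70,90,105):
        for A,c,bx in blobs(im,roi,0,lo,4):
            P=np.array([ray(n,*p,.089)[:2] for p in bx]);e=max([P[1]-P[0],P[2]-P[1]],key=np.linalg.norm)
            print(n,lo,round(A,1),c.round(1),ray(n,*c,.089).round(4),np.linalg.norm(e).round(4),np.degrees(np.arctan2(e[1],e[0]))%180)
# hough-ish box edges: fit lines to gradient along left, right, top edges of lid (top view)
g=cv2.GaussianBlur(cv2.cvtColor(a,cv2.COLOR_BGR2GRAY).astype(np.float32),(0,0),.8)
L=[];R=[];U=[]
for v in range(186,232):
    d=np.diff(g[v]);L.append((262+d[262:282].argmin()+.5,v));R.append((315+d[315:335].argmax()+.5,v))
for u in range(276,320):
    d=np.diff(g[:,u]);U.append((u,170+d[170:190].argmin()+.5))
for nm,p in(("L",L),("R",R),("U",U)):
    w=np.array([ray("top",*q,.08)[:2] for q in p],np.float32);vx,vy,x,y=cv2.fitLine(w,cv2.DIST_HUBER,0,.01,.01).ravel();print(nm,np.degrees(np.arctan2(vy,vx))%180,x,y)
w=(g[0,0],)
# collar circle
for n,im,roi,in(("top",a,(285,195,28,28)),("side",b,(314,208,26,28))):
    for A,c,bx in blobs(im,roi,145,256,30):print(n,"collar",A,c,ray(n,*bx.mean(0),.089))
```

```text
top 70 4.0 [299.1 208.8] [ 0.5305 -0.0102  0.089 ] 0.0111 1.2585987648533603
top 90 19.7 [298.9 208.2] [ 0.5318 -0.0097  0.089 ] 0.0195 7.543504263316265
top 105 29.6 [298.8 208.1] [ 0.5322 -0.0094  0.089 ] 0.0208 7.541187375707949
side 70 14.0 [327.  220.7] [ 0.5324 -0.0112  0.089 ] 0.019 4.8142991916142615
side 90 6.5 [334.2 227.8] [ 0.5244 -0.0384  0.089 ] 0.0194 168.47280423342076
side 90 19.8 [327.  220.7] [ 0.5325 -0.0111  0.089 ] 0.0212 6.022078300763006
side 105 13.3 [334.3 227.9] [ 0.5243 -0.0388  0.089 ] 0.0177 125.67124554272121
side 105 5.2 [333.4 221.9] [ 0.5387 -0.0262  0.089 ] 0.027 23.386659866512183
side 105 24.6 [327.  220.7] [ 0.5326 -0.0111  0.089 ] 0.0231 7.767892246720321
side 105 11.5 [334.4 214. ] [ 0.5613 -0.0142  0.089 ] 0.0173 125.69937374383227
side 105 8.1 [320.4 213.7] [0.5411 0.0155 0.089 ] 0.0147 125.69937374383274
L 5.9691553 0.53092957 0.05763386
R 5.4702435 0.5339002 -0.07627733
U 96.11007 0.605976 0.020903295
```

```bash
cat > go.py <<'E'
import sys,numpy as np
from scipy.spatial.transform import Rotation as Ro
from plant import r
# usage: go.py x y z yaw_of_tool_y(deg): prints tool-frame shift (mm) and turn (deg)
def main(x,y,z,psi):
    s=r.get_state();R=Ro.from_quat(s["eef_rot"]);p=np.radians(psi)
    ty=np.array([np.cos(p),np.sin(p),0]);tz=np.array([0,0,-1.]);T=Ro.from_matrix(np.c_[np.cross(ty,tz),ty,tz])
    print("shift",(R.inv().apply(np.array([x,y,z])-s["tool_pos"])*1e3).round(1),"turn",np.degrees((R.inv()*T).as_rotvec()).round(1),
     "pos",np.round(s["tool_pos"],4),"yaw",np.degrees(np.arctan2(*R.as_matrix()[:2,1][::-1])).round(1),"q",np.round(s["q"],2),"F",np.round(s["contact_force"],1),"M",np.round(s["moment"],2),"ff",round(s["finger_force"],1),"op",round(s["opening"],3),"t",s["clock"])
main(*map(float,sys.argv[1:]))
E
python3 go.py .5053 -.2505 .2 14.4
```

```text
shift [-563.9 -628.7   39.1] turn [-0.1  0.  49.7] pos [0.2732 0.5615 0.238 ] yaw 64.1 q [-1.08  0.69 -0.19  1.57  0.16  0.9  -0.22] F [0.2 0.5 0.2] M [-0.02  0.   -0.01] ff 0.0 op 1.0 t 0.1
```

```bash
python3 -m pendant '[[-1,[-35,-39,0],[0,0,0]],[-1,[-35,-39,0],[0,0,0]],[-1,[-35,-39,0],[0,0,0]],[-1,[-35,-39,0],[0,0,0]],[-1,[-35,-39,0],[0,0,0]],[-1,[-35,-39,0],[0,0,0]],[-1,[-35,-39,0],[0,0,0]],[-1,[-35,-39,0],[0,0,0]]]' 20; python3 go.py .5053 -.2505 .2 14.4
```

```text
clock: 1.1
tool_pos: [0.3889, 0.1573, 0.2386]
eef_rot: [0.224, 0.975, -0.0, 0.0]
contact_force: [0.1, -0.1, -0.3]
opening: 1.0
finger_force: 0.0
shift [-283.  -315.9   38.6] turn [-0.   0.  49.7] pos [0.3889 0.1573 0.2386] yaw 64.1 q [-0.32  0.44 -0.25  2.15  0.2   0.58  0.4 ] F [ 0.1 -0.1 -0.3] M [-0.01 -0.06  0.03] ff 0.0 op 1.0 t 1.1
```

```bash
python3 -m pendant '[[-1,[-35,-39,0],[0,0,0]],[-1,[-35,-39,0],[0,0,0]],[-1,[-35,-39,0],[0,0,0]],[-1,[-35,-39,0],[0,0,0]],[-1,[-35,-39,0],[0,0,0]],[-1,[-35,-39,0],[0,0,0]],[-1,[-35,-39,0],[0,0,0]],[-1,[-38,-43,0],[0,0,0]]]'; python3 -m pendant '[[-1,[0,0,0],[0,0,10]],[-1,[0,0,10],[0,0,10]],[-1,[0,0,10],[0,0,10]],[-1,[0,0,10],[0,0,10]],[-1,[0,0,8],[0,0,9.7]],[-1,[0,0,0],[0,0,0]]]'; python3 go.py .5053 -.2505 .11 14.4
```

```text
clock: 2.1
tool_pos: [0.5051, -0.2502, 0.2385]
eef_rot: [0.224, 0.975, 0.0, -0.0]
contact_force: [0.4, 0.7, -0.3]
opening: 0.995
finger_force: 0.0
clock: 2.85
tool_pos: [0.5044, -0.2485, 0.1999]
eef_rot: [0.612, 0.791, -0.0, -0.001]
contact_force: [1.0, -0.1, 0.8]
opening: 0.998
finger_force: 0.0
shift [-2.2  0.5 89.9] turn [-0.1 -0.1  0.1] pos [ 0.5044 -0.2485  0.1999] yaw 14.5 q [ 0.39  0.66 -0.03  1.8   0.03  0.69  0.6 ] F [ 1.  -0.1  0.8] M [-0.06  0.07 -0.02] ff 0.0 op 0.998 t 2.85
```

```bash
python3 -m pendant '[[-1,[-2,0.5,25],[0,0,0]],[-1,[0,0,25],[0,0,0]],[-0.3,[0,0,25],[0,0,0]],[-0.3,[0,0,25],[0,0,0]],[-0.3,[0,0,20],[0,0,0]],[-0.3,[0,0,15],[0,0,0]],[-0.3,[0,0,9],[0,0,0]],[-0.3,[0,0,5],[0,0,0]]]'; python3 go.py .5053 -.2505 .051 14.4
python3 - <<'E'
from h import *
from plant import cams
s=cams.snapshot("side")["img"][:,:,::-1];t=cams.snapshot("top")["img"][:,:,::-1]
cv2.imwrite("pics/g.png",np.hstack([cv2.resize(s[230:330,350:450],None,fx=4,fy=4),cv2.resize(t[165:265,350:450],None,fx=4,fy=4)]))
E
```

```text
clock: 3.85
tool_pos: [0.5061, -0.2508, 0.0515]
eef_rot: [0.613, 0.79, 0.0, 0.0]
contact_force: [-0.8, -0.5, -0.1]
opening: 0.651
finger_force: 0.0
shift [ 0.5 -0.7  0.5] turn [ 0. -0. -0.] pos [ 0.5061 -0.2508  0.0515] yaw 14.4 q [ 0.39  0.89 -0.02  1.88  0.05  0.37  0.59] F [-0.8 -0.5 -0.1] M [-0.05  0.02 -0.05] ff 0.0 op 0.651 t 3.85
```

View pics/g.png

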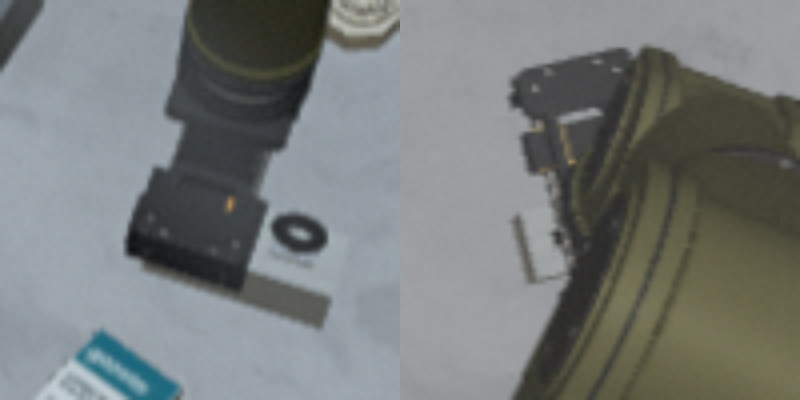

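The hand straddles the rectangular key, and the ring at side (425,288) is untouched. Closing and lifting.

```bash
python3 -m pendant '[[0.5,[0,0,0],[0,0,0]],[1,[0,0,0],[0,0,0]],[1,[0,0,0],[0,0,0]],[1,[0,0,0],[0,0,0]],[1,[0,0,0],[0,0,0]],[1,[0,0,0],[0,0,0]]]' 45;python3 go.py .5053 -.2505 .17 14.4
```

```text
clock: 4.7
tool_pos: [0.506, -0.2507, 0.0517]
eef_rot: [0.613, 0.79, 0.0, 0.0]
contact_force: [0.2, -0.1, 1.5]
opening: 0.11
finger_force: 45.0
shift [   0.4   -0.6 -118.3] turn [ 0. -0. -0.] pos [ 0.506  -0.2507  0.0517] yaw 14.4 q [ 0.39  0.89 -0.02  1.88  0.05  0.37  0.58] F [ 0.2 -0.1  1.5] M [-0.05  0.04 -0.04] ff 45.0 op 0.11 t 4.7
```

```bash
python3 -m pendant '[[1,[0,0,-5],[0,0,0]],[1,[0,0,-12],[0,0,0]],[1,[0,0,-18],[0,0,0]],[1,[0,0,-25],[0,0,0]],[1,[0,0,-25],[0,0,0]],[1,[0,0,-25],[0,0,0]],[1,[0,0,-15],[0,0,0]],[1,[0,0,0],[0,0,0]]]'; python3 -m pendant '[[1,[0,0,0],[0,0,-10]],[1,[0,0,0],[0,0,-10]],[1,[0,0,0],[0,0,-10]],[1,[0,0,0],[0,0,-10]],[1,[0,0,0],[0,0,-10]],[1,[0,0,0],[0,0,-10]],[1,[0,0,0],[0,0,-10]],[1,[0,0,0],[0,0,-10]]]';python3 go.py .5322 -.0103 .18 95.8
```

```text
clock: 5.7
tool_pos: [0.5066, -0.2511, 0.1781]
eef_rot: [0.613, 0.79, 0.0, 0.001]
contact_force: [0.5, -1.3, -0.2]
opening: 0.108
finger_force: 45.0
clock: 6.7
tool_pos: [0.5052, -0.2506, 0.1756]
eef_rot: [-0.041, 0.999, 0.001, -0.001]
contact_force: [0.5, -0.1, -0.8]
opening: 0.112
finger_force: 45.0
shift [-46.5 237.3  -4.2] turn [ 0.1 -0.1 -1.1] pos [ 0.5052 -0.2506  0.1756] yaw 94.7 q [ 0.64  0.72 -0.44  1.81  0.44  0.71  1.61] F [ 0.5 -0.1 -0.8] M [ 0.03 -0.04 -0.04] ff 45.0 op 0.112 t 6.7
```

```bash
python3 -m pendant '[[1,[-6,25,0],[0,0,-1.1]],[1,[-6,40,0],[0,0,0]],[1,[-7,40,0],[0,0,0]],[1,[-7,40,0],[0,0,0]],[1,[-7,40,0],[0,0,0]],[1,[-7,32,0],[0,0,0]],[1,[-2,14,0],[0,0,0]],[1,[0,0,0],[0,0,0]]]';python3 go.py .5322 -.0103 .16 95.8
python3 - <<'E'
from h import *
from plant import cams
s=cams.snapshot("side")["img"][:,:,::-1];t=cams.snapshot("top")["img"][:,:,::-1]
cv2.imwrite("pics/side1.png",s);cv2.imwrite("pics/top1.png",t)
cv2.imwrite("pics/l.png",np.hstack([cv2.resize(s[150:250,280:380],None,fx=6,fy=6,interpolation=cv2.INTER_CUBIC)[:,:600],cv2.resize(t[165:265,250:350],None,fx=2,fy=6)]))
E
```

```text
clock: 7.7
tool_pos: [0.5259, -0.0167, 0.1762]
eef_rot: [-0.048, 0.999, -0.0, -0.001]
contact_force: [0.1, -0.7, 0.8]
opening: 0.107
finger_force: 45.0
shift [-6.9  5.7 16.2] turn [-0.  -0.1 -0.3] pos [ 0.5259 -0.0167  0.1762] yaw 95.5 q [ 0.18  0.67 -0.39  1.92  0.41  0.63  1.2 ] F [ 0.1 -0.7  0.8] M [-0.01 -0.01  0.04] ff 45.0 op 0.107 t 7.7
```

View pics/l.png

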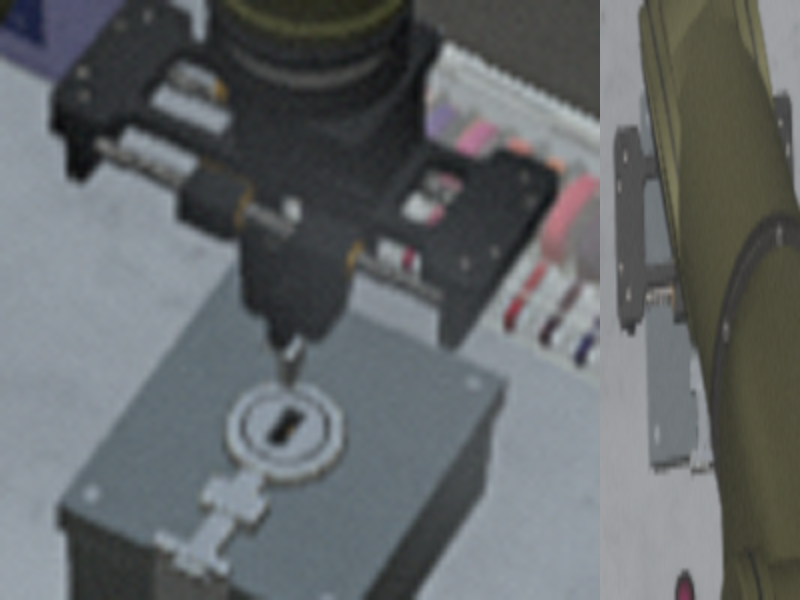

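The key hangs upright, its tip at side crop (290,383), just above the keyway (288,425). I'll centre it, lower it to just above the mouth and measure the tip against the mouth.

```bash
python3 -m pendant '[[1,[-4,3,5],[0,0,-0.3]],[1,[-3,2.7,11],[0,0,0]],[1,[0,0,15],[0,0,0]],[1,[0,0,0],[0,0,0]],[1,[0,0,0],[0,0,0]]]';python3 go.py .5322 -.0103 .138 95.8
python3 - <<'E'
from h import *
from plant import cams,r
S=cams.snapshot("side");s=S["img"][:,:,::-1];cv2.imwrite("pics/side2.png",s)
o=cv2.resize(s[190:240,290:365],None,fx=8,fy=8,interpolation=cv2.INTER_CUBIC)
p=r.get_state()["tool_pos"];K,T=S["camera_matrix"],S["camera_from_world"]
for q,c in(((p[0],p[1],p[2]-.045),(0,0,255)),((.5322,-.0103,.089),(0,255,0))):
    w=(T@[*q,1])[:3]*[1,-1,-1];u=K@w;u=u[:2]/u[2];print(u.round(1));cv2.circle(o,tuple(int(i) for i in ((u-[290,190]+.5)*8)),3,c,-1)
cv2.imwrite("pics/m.png",o)
E
```

```text
clock: 8.43
tool_pos: [0.5325, -0.0106, 0.1455]
eef_rot: [-0.05, 0.999, 0.0, -0.0]
contact_force: [0.4, 0.0, 0.4]
opening: 0.112
finger_force: 45.0
shift [0.3 0.3 7.5] turn [ 0. -0. -0.] pos [ 0.5325 -0.0106  0.1455] yaw 95.8 q [ 0.15  0.73 -0.36  1.93  0.45  0.57  1.16] F [0.4 0.  0.4] M [0.07 0.02 0.03] ff 45.0 op 0.112 t 8.425
[327.  217.7]
[326.7 220.6]
```

View pics/m.png

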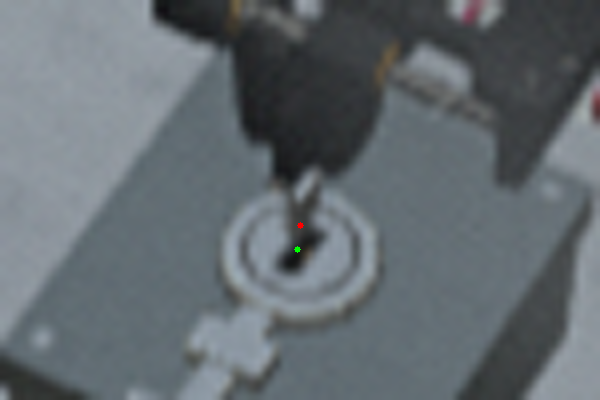

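The tip is at crop (300,228) and the mouth at (300,248), which agrees with the prediction. Lowering it in.

```bash
python3 -m pendant '[[1,[0,0,4],[0,0,0]],[1,[0,0,4],[0,0,0]],[1,[0,0,3],[0,0,0]],[1,[0,0,3],[0,0,0]],[1,[0,0,2],[0,0,0]],[1,[0,0,2],[0,0,0]],[1,[0,0,0],[0,0,0]]]';python3 go.py .5322 -.0103 .100 95.8
```

```text
clock: 9.35
tool_pos: [0.5327, -0.0103, 0.1276]
eef_rot: [-0.05, 0.999, 0.0, -0.0]
contact_force: [-0.7, 1.0, -0.8]
opening: 0.109
finger_force: 45.0
shift [ 0.5  0.  27.6] turn [ 0. -0. -0.] pos [ 0.5327 -0.0103  0.1276] yaw 95.8 q [ 0.14  0.75 -0.34  1.94  0.47  0.53  1.15] F [-0.7  1.  -0.8] M [ 0.28 -0.03  0.04] ff 45.0 op 0.109 t 9.35
```

```bash
python3 -m pendant '[[1,[0,0,2],[0,0,0]],[1,[0,0,2],[0,0,0]],[1,[0,0,2],[0,0,0]],[1,[0,0,2],[0,0,0]],[1,[0,0,1],[0,0,0]],[1,[0,0,0],[0,0,0]]]';python3 go.py .5322 -.0103 .100 95.8
```

```text
clock: 10.1
tool_pos: [0.5331, -0.0103, 0.1187]
eef_rot: [-0.05, 0.999, 0.0, 0.0]
contact_force: [1.3, 1.4, -1.1]
opening: 0.111
finger_force: 45.0
shift [ 0.9  0.1 18.7] turn [ 0.  0. -0.] pos [ 0.5331 -0.0103  0.1187] yaw 95.8 q [ 0.13  0.77 -0.33  1.94  0.48  0.51  1.14] F [ 1.3  1.4 -1.1] M [ 0.49 -0.35  0.03] ff 45.0 op 0.111 t 10.1
```

```bash
python3 -m pendant '[[1,[0,0,2],[0,0,0]],[1,[0,0,2],[0,0,0]],[1,[0,0,1],[0,0,0]],[1,[0,0,0],[0,0,0]]]';python3 go.py .5322 -.0103 .100 95.8
```

```text
clock: 10.6
tool_pos: [0.5328, -0.0103, 0.1141]
eef_rot: [-0.05, 0.999, 0.0, 0.0]
contact_force: [0.6, 1.8, 5.4]
opening: 0.106
finger_force: 45.0
shift [ 0.6  0.1 14.1] turn [ 0.  0. -0.] pos [ 0.5328 -0.0103  0.1141] yaw 95.8 q [ 0.13  0.78 -0.32  1.95  0.48  0.5   1.13] F [0.6 1.8 5.4] M [ 0.54 -0.11  0.03] ff 45.0 op 0.106 t 10.6
```

```bash
python3 -m pendant '[[1,[0,0,1],[0,0,0]],[1,[0,0,1],[0,0,0]],[1,[0,0,1],[0,0,0]],[1,[0,0,0],[0,0,0]]]';python3 go.py .5322 -.0103 .100 95.8;python3 -m pendant '[[1,[0,0,1],[0,0,0]],[1,[0,0,1],[0,0,0]],[1,[0,0,1],[0,0,0]],[1,[0,0,0],[0,0,0]]]'
```

```text
clock: 11.1
tool_pos: [0.5327, -0.0103, 0.1109]
eef_rot: [-0.05, 0.999, 0.0, 0.0]
contact_force: [1.3, 1.9, 4.2]
opening: 0.106
finger_force: 45.0
shift [ 0.5  0.1 10.9] turn [ 0.  0. -0.] pos [ 0.5327 -0.0103  0.1109] yaw 95.8 q [ 0.12  0.78 -0.32  1.95  0.48  0.49  1.13] F [1.3 1.9 4.2] M [ 0.59 -0.05  0.02] ff 45.0 op 0.106 t 11.1
clock: 11.6
tool_pos: [0.533, -0.0104, 0.1076]
eef_rot: [-0.05, 0.999, 0.0, 0.0]
contact_force: [0.5, 2.8, 2.1]
opening: 0.113
finger_force: 45.0
```

```bash
python3 -m pendant '[[1,[0,0.5,0.5],[0,0,0]],[1,[0,0,1],[0,0,0]],[1,[0,0,1],[0,0,0]],[1,[0,0,1],[0,0,0]],[1,[0,0,0],[0,0,0]]]';python3 -m pendant '[[1,[0,0,1],[0,0,0]],[1,[0,0,1],[0,0,0]],[1,[0,0,0],[0,0,0]]]';python3 go.py .5322 -.0103 .100 95.8
```

```text
clock: 12.22
tool_pos: [0.5332, -0.0103, 0.1048]
eef_rot: [-0.05, 0.999, -0.0, 0.001]
contact_force: [0.3, 0.8, 6.9]
opening: 0.108
finger_force: 45.0
clock: 12.6
tool_pos: [0.5331, -0.0102, 0.1024]
eef_rot: [-0.05, 0.999, -0.0, 0.001]
contact_force: [1.9, 2.2, 3.4]
opening: 0.11
finger_force: 45.0
shift [ 1.  -0.   2.4] turn [-0.   0.1 -0.1] pos [ 0.5331 -0.0102  0.1024] yaw 95.7 q [ 0.12  0.79 -0.3   1.95  0.49  0.47  1.12] F [1.9 2.2 3.4] M [ 0.39 -0.5   0.02] ff 45.0 op 0.11 t 12.6
```

```bash
python3 -m pendant '[[1,[0,0,1],[0,0,0]],[1,[0,0,1],[0,0,0]],[1,[0,0,0],[0,0,0]]]';python3 -m pendant '[[1,[0,0,1],[0,0,0]],[1,[0,0,1],[0,0,0]],[1,[0,0,0],[0,0,0]]]';python3 go.py .5322 -.0103 .100 95.8
```

```text
clock: 12.98
tool_pos: [0.5332, -0.0102, 0.101]
eef_rot: [-0.05, 0.999, -0.0, 0.001]
contact_force: [-0.2, 1.9, 11.4]
opening: 0.106
finger_force: 45.0
clock: 13.35
tool_pos: [0.5333, -0.0101, 0.1006]
eef_rot: [-0.05, 0.999, -0.001, 0.001]
contact_force: [-2.5, 1.8, 27.3]
opening: 0.111
finger_force: 45.0
shift [ 1.1 -0.   0.6] turn [-0.1  0.1 -0. ] pos [ 0.5333 -0.0101  0.1006] yaw 95.8 q [ 0.11  0.8  -0.3   1.95  0.5   0.46  1.12] F [-2.5  1.8 27.3] M [ 0.32  0.55 -0.04] ff 45.0 op 0.111 t 13.35
```

Contact is stiff at TCP z 0.1006, and the predicted home height is 0.1007, so the shoulder is seated. I'll ease off the push a little and turn.

```bash
python3 -m pendant '[[1,[0,0,-1],[0,0,0]],[1,[0,0,0],[0,0,4]],[1,[0,0,0],[0,0,6]],[1,[0,0,0],[0,0,6]],[1,[0,0,0],[0,0,6]],[1,[0,0,0],[0,0,0]]]';python3 go.py .5333 -.0101 .1006 5;python3 -m pendant '[[1,[0,0,0],[0,0,6]],[1,[0,0,0],[0,0,6]],[1,[0,0,0],[0,0,6]],[1,[0,0,0],[0,0,0]]]';python3 go.py .5333 -.0101 .1006 5
```

```text
clock: 14.1
tool_pos: [0.5332, -0.0104, 0.1008]
eef_rot: [0.142, 0.99, -0.0, 0.001]
contact_force: [-0.3, 0.3, 19.4]
opening: 0.109
finger_force: 45.0
shift [-0.   0.3  0.2] turn [ 0.   0.1 68.7] pos [ 0.5332 -0.0104  0.1008] yaw 73.7 q [ 0.05  0.79 -0.2   1.96  0.36  0.43  0.87] F [-0.3  0.3 19.4] M [0.21 0.21 0.02] ff 45.0 op 0.109 t 14.1
clock: 14.6
tool_pos: [0.5331, -0.0106, 0.1008]
eef_rot: [0.295, 0.955, -0.0, 0.001]
contact_force: [-0.5, 0.9, 19.3]
opening: 0.109
finger_force: 45.0
shift [0.2 0.5 0.2] turn [ 0.   0.1 50.7] pos [ 0.5331 -0.0106  0.1008] yaw 55.7 q [ 0.01  0.79 -0.13  1.96  0.23  0.41  0.68] F [-0.5  0.9 19.3] M [0.11 0.18 0.08] ff 45.0 op 0.109 t 14.6
```

```bash
python3 -m pendant '[[1,[0,0,0],[0,0,6]],[1,[0,0,0],[0,0,6]],[1,[0,0,0],[0,0,6]],[1,[0,0,0],[0,0,6]],[1,[0,0,0],[0,0,6]],[1,[0,0,0],[0,0,6]],[1,[0,0,0],[0,0,6]],[1,[0,0,0],[0,0,0]]]';python3 go.py .5333 -.0101 .1006 5;python3 -m pendant '[[1,[0,0,0],[0,0,3]],[1,[0,0,0],[0,0,3]],[1,[0,0,0],[0,0,2]],[1,[0,0,0],[0,0,0]]]';python3 go.py .5333 -.0101 .1006 5
```

```text
clock: 15.6
tool_pos: [0.5327, -0.0109, 0.1008]
eef_rot: [0.618, 0.786, -0.0, 0.001]
contact_force: [-1.9, 0.1, 19.7]
opening: 0.105
finger_force: 45.0
shift [0.7 0.8 0.2] turn [0.  0.1 8.7] pos [ 0.5327 -0.0109  0.1008] yaw 13.7 q [-0.09  0.79  0.04  1.96 -0.07  0.39  0.24] F [-1.9  0.1 19.7] M [0.04 0.33 0.04] ff 45.0 op 0.105 t 15.6
clock: 16.1
tool_pos: [0.5326, -0.011, 0.1008]
eef_rot: [0.671, 0.741, -0.0, 0.001]
contact_force: [-1.0, 1.8, 19.9]
opening: 0.109
finger_force: 45.0
shift [0.8 0.8 0.2] turn [0.  0.1 0.7] pos [ 0.5326 -0.011   0.1008] yaw 5.7 q [-0.11  0.79  0.07  1.97 -0.13  0.39  0.16] F [-1.   1.8 19.9] M [-0.01  0.34  0.12] ff 45.0 op 0.109 t 16.1
```

```bash
for i in 1; do python3 -m pendant '[[1,[0,0,0],[0,0,2]],[1,[0,0,0],[0,0,0]]]' ;done;python3 go.py .5333 -.0101 .1006 5;python3 -m pendant '[[1,[0,0,0],[0,0,2]],[1,[0,0,0],[0,0,0]]]';python3 go.py .5333 -.0101 .1006 5;python3 -m pendant '[[1,[0,0,0],[0,0,1]],[1,[0,0,0],[0,0,0]],[1,[0,0,0],[0,0,0]]]';python3 go.py .5333 -.0101 .1006 5
```

```text
clock: 16.35
tool_pos: [0.5326, -0.011, 0.1008]
eef_rot: [0.684, 0.73, -0.0, 0.0]
contact_force: [-1.4, -0.3, 19.5]
opening: 0.109
finger_force: 45.0
shift [0.8 0.8 0.2] turn [ 0.   0.1 -1.3] pos [ 0.5326 -0.011   0.1008] yaw 3.7 q [-0.11  0.79  0.08  1.97 -0.14  0.39  0.14] F [-1.4 -0.3 19.5] M [0.05 0.4  0.14] ff 45.0 op 0.109 t 16.35
clock: 16.6
tool_pos: [0.5325, -0.011, 0.1008]
eef_rot: [0.696, 0.718, -0.0, 0.0]
contact_force: [-1.6, 1.1, 20.0]
opening: 0.109
finger_force: 45.0
shift [0.9 0.8 0.2] turn [ 0.   0.1 -3.2] pos [ 0.5325 -0.011   0.1008] yaw 1.8 q [-0.12  0.79  0.08  1.97 -0.16  0.39  0.12] F [-1.6  1.1 20. ] M [-0.05  0.36  0.4 ] ff 45.0 op 0.109 t 16.6
clock: 16.98
tool_pos: [0.5325, -0.011, 0.1008]
eef_rot: [0.702, 0.712, -0.0, 0.0]
contact_force: [-1.5, 0.2, 19.8]
opening: 0.108
finger_force: 45.0
shift [0.9 0.8 0.2] turn [ 0.   0.1 -4.2] pos [ 0.5325 -0.011   0.1008] yaw 0.8 q [-0.12  0.79  0.09  1.97 -0.16  0.39  0.11] F [-1.5  0.2 19.8] M [-0.05  0.39  0.43] ff 45.0 op 0.108 t 16.975
```

The turning moment jumped from 0.14 to 0.4 N m at about 94°, so it is at the stop. One check picture before handing in.

Run:
```python
from h import *
from plant import cams
s=cams.snapshot("side")["img"][:,:,::-1]
cv2.imwrite("pics/f.png",cv2.resize(s[170:310,280:450],None,fx=4,fy=4,interpolation=cv2.INTER_CUBIC))
```

```text
(no output)
```

View pics/f.png

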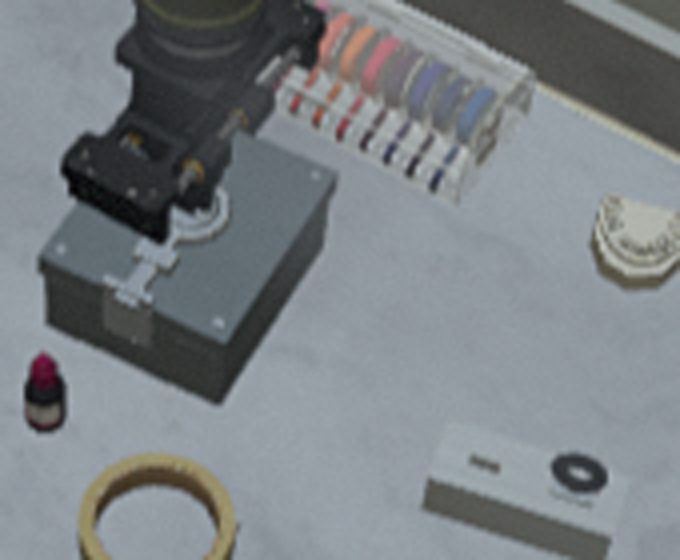

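The key is turned in the lock, the ring key is still in its pocket at crop (580,472), and the bystanders have not moved. Handing in.

```bash
python3 -c "
from plant import r
print(r.finish_job())"
```

```text
the job is handed in; nothing more can be done
None
```

I handed the job in at about 17 s with the rectangular-headed key seated in the lock, turned clockwise to the stop and still gripped at 45 N; the round-headed key and the bystanders look undisturbed, and no pass/fail result came back.

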